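Fetch the spare pressure gauge from under the cell stand

ROBOT

A 6-joint arm with a two-finger parallel gripper is mounted at the origin on the work surface. World frame = base frame: x ahead of the robot, y to its left, z up, the work surface at z = 0. Lengths are in m, angles in rad, forces in N, time in s.
With the tool pointing down it reaches from about 0.3 to 0.825 m from the base axis. Payload 5.4 kg.
Tool frame: the origin (TCP) lies midway between the tips of the shut fingers; the grasp point (between the pads) lies 19 mm behind it; z points along the fingers, y is the direction in which the jaws open and shut (so a half turn about z gives the same grasp; the last joint's range is limited). The gripper opens to 92 mm and grips with 3 to 60 N. Pads are 20 mm wide; open, the fingers measure 128 mm over their backs; the gripper's body (75 mm by 189 mm) begins 69 mm behind the grasp point.
Start: joints at [-0.21, 0.158, 1.597, -0, 1.386, -0.21], TCP at [0.575, -0, 0.215] pointing down, gripper open.
Joint ranges: [-2.91, 2.91], [-0.94, 2.29], [0.18, 2.7], [-1.29, 4.43], [0.17, 2.64], [-3, 3]. Speed limits (rad/s): [2.57, 2.57, 3.14, 3.14, 3.14, 3.14].

INTERFACE

Orientations are given as a unit quaternion [w, x, y, z].
In Python, from station import readout, capture, camera_params, close_job gives the robot as it stands. The module is installed in compiled form; this text tells all that it offers.
- The arm moves only by the tool drive_tool, never from a script. Its argument "motion" is a list of rows, each an object of numbers: "dx", "dy", "dz": the shift along the world's x, y, z in m; "twist": the turn about the world's z in degrees; "hand": the finger opening in m, from 0 to 0.0919. A call has 1 to 10 rows; each row is the pose to reach, as a shift and turn from the pose measured when the call began; what a row does not reach only later rows make up. A row lasts 1/8 s, in which the tool goes at most 62.5 mm and 10.7 degrees, less where a joint would pass 70% of its speed; a pose out of reach is approached as far as the arm can. A call with a gripper value outside its range is refused whole. The fingers move at their own pace and stop on an object; "squeeze" is the grip in N (left out, the last holds). Time passes only in rows, so rows that repeat a pose let the fingers close. It gives the time, the measured TCP pose, the force and the opening at its end, in the units of the state.
- readout.state(): the state, without advancing time (a new reading comes with each control period).
- capture(name): name is "scene" or "side" or "wrist"; returns the picture (480x640x3 uint8, blue, green, red); there is no depth.
- camera_params(name): a dict with "mtx" (3x3 intrinsics, pixels), "eye" and "orientation" of the camera in the world; the wrist camera has in their place "hand_eye" (4x4, takes a point from camera to tool coordinates, whose origin is the TCP and whose axes are the flange's). Camera axes: x right, y down, z forward; pixel columns grow to the right and rows downward; lengths in m; the calibration is good to about 2 mm. A picture is of the moment at which its call begins: read the wrist's pose just before it. camera_params takes no time and is no camera call.
- close_job(): hands the job in, once; it reports no verdict.
The state is a dict: "clock": time; "q": joint angles; "dq": joint speeds; "joint_efforts": joint torques, N m; "position": TCP position; "tool_rot": TCP orientation; "ft_force": force on the tool from outside, world axes, zero at the start; "wrist_torque": the same for the moment, N m; "gripper_width": finger opening in m.
Only numpy, scipy, OpenCV 4.12 (cv2) and the standard library are available. Lean on these libraries where they do the work, as an engineer would, in place of code of your own. Each camera call takes 0.05 s, during which the arm holds its last target.

TASK

The spare digital pressure gauge lies under the cell stand, behind the flat fittings case. Slide the case aside along the front of the stand, draw the gauge out and set it down face up in the middle of the calibration station's foam with its stem pointing at the brass connector, then slide the case back to where it belongs: centred in front of the stand and square against the ends of both foot bars. Push gently, do not drop the gauge, and leave the other things on the bench alone.

Things in the scene. Friction and masses are not known exactly. Their poses are not given: they have to be found in the camera images.
- stand: Fixed aluminium stand with a round pressure cell. Origin: on the bench, midway between the front ends of its two foot bars; x level to the rear (along the bars), y left, z up. Foot bars: x = 0 to 280, 70 wide, 12 high, centred at y = -100 and 100 (130 free between). Legs: 22 diameter at x = 105 and 255, y = -100 and 100. What lies between the bars comes out only forward, to -x.
- stand_edge (a point): Middle of the front lower edge of the stand's top plate, 60 mm behind the foot bars' front ends and 180 above the bench; axes as the stand's. The plate is 270 wide (y), 16 thick and reaches 215 to the rear; the cell on it (124 diameter, top 316 above the bench) is centred 120 behind this edge.
- case: Loose flat case, clear lid over coloured fittings (the blocker): 110 (x) by 160 (y) by 45 high, 0.4 to 0.8 kg (slides at about 4 to 12 N), no handle, too wide to grip. Origin: centre of its underside, z up. Starts with its rear face (x = 55) 1 to 4 mm in front of the foot bars. In its place, against the bars, its origin is at x = -55, y = 0 of the stand's frame, axes parallel to the stand's.
- gauge: Loose digital gauge lying face up, about 0.26 kg: round grey case (dark face) 66 diameter, 40 high; a 15 diameter stem along its -x, 20 above its underside, ends in a tee; 133 long overall. Origin: centre of the round case's underside, z up. Bare stem from x = -33 to -78, tee from -78 to -100. Starts between the foot bars, stem to the front, tee 10 to 35 mm behind the bars' front ends.
- gauge_tee (a point): Centre of the tee on the gauge's stem, at x = -89, z = 20 of the gauge; axes as the gauge's. A bar 60 long (along y, across the stem), 21 diameter, with a 22 x 26 x 22 block in its middle: its ends stick out 22 on each side of the stem and can be hooked from behind.
- station: Fixed calibration station, left or right of the stand's front: dark foam 160 by 160, top 12 above the bench. Origin: at bench height under the foam's centre, z up. On its -x side a tongue 12 high carries the brass connector (x = -112 to -162, up to 46 high); a yellow line on the foam points to it. The gauge belongs with its round case over the centre, axes parallel to the station's.
- free_side (a point): Middle of the flat sheet of bench paper (200 by 160) on the other side of the stand's front: the free place to park the case.
- beaker: Bystander: glass beaker, 70 diameter, 90 high. Origin: centre of its underside.
- bottle: Bystander: white bottle with red cap, 64 diameter, 170 high. Origin: centre of its underside.
- wrench: Bystander: steel wrench 160 long, lying across in front of the red pump on the left. Origin: middle of its underside.
- jar: Bystander: amber jar with white cap, 60 diameter, 60 high. Origin: centre of its underside.
- hygrometer: Bystander: white room hygrometer standing on its foot, 85 wide, 100 high. Origin: underside of its housing.
- syringe: Bystander: syringe lying on the bench, 160 long, 24 high. Origin: underside of the middle of its barrel.
There are look-alikes about, which are no part of the job. What is shaped like the gauge but green is not meant. Leave any red look-alike of the case alone.

How it is judged:
On the way, in this order (a step that is already met when the one before it is completed fails the run):
1. the case has been slid aside, clear of the way out (its centre more than 120 mm to one side of the stand's middle), still flat on the bench ((y of case in the frame of stand above 0.12 m or y of case in the frame of stand below -0.12 m) and height (world z) of case below 0.006 m), for 0.2 s.
2. the gauge has been drawn out: its round case is in front of the stand's top plate (x of gauge in the frame of stand below 0.03 m), for 0.1 s.
At the end, for the whole second after the job is handed in: Gauge at rest flat, face up on the foam: centre within 45 mm of the foam's, stem towards the connector within 14 deg of the line. Case at rest flat: rear face within 5 mm of the foot bars' ends, centred within 20 mm, parallel within 3.4 deg (horizontal distance between gauge and station below 0.045 m and z of gauge in the frame of station between 0.008 and 0.016 m and angle between gauge's own z axis and vertical below 0.1 rad and angle between the x axis of gauge and the x axis of station, either way round below 0.25 rad and x of gauge_tee in the frame of station below 0 m and x of case in the frame of stand between -0.06 and -0.05 m and y of case in the frame of stand between -0.02 and 0.02 m and angle between the x axis of case and the x axis of stand, either way round below 0.06 rad and angle between case's own z axis and vertical below 0.05 rad and linear speed of each of gauge, case below 0.01 m/s); the robot touches nothing.
It fails at once if the stand is struck or pushed with more than 80 N (contact force between stand and anything else above 80 N).
It fails at once if the gauge is dropped: it moves faster than 0.6 m/s with no finger on it (linear speed of gauge above 0.6 m/s and contact force between the fingers and gauge below 0.01 N).
It fails at once if the case is tipped by more than 17 degrees (angle between case's own z axis and vertical above 0.3 rad).
It fails at once if a bystander (beaker, bottle, wrench, jar, hygrometer or syringe) is moved by more than 30 mm (distance of any of beaker, bottle, wrench, jar, hygrometer, syringe from where it was at the start of the episode above 0.03 m).
It also fails if it takes over 72 s, if anything falls off the work surface, if the arm or the gripper's body presses on something with over 40 N, if the wrist force passes 120 N, or if a joint passes its speed limit or range.

## Working session

There is one attempt and no reset: what is moved stays moved. The work goes in short steps, Python scripts to look and compute and a tool call to move; the robot and the scene stay as the last step left them, time stands still between calls to the robot, and variables do not carry over. Pictures are saved under pics/ and viewed, and the job is handed in when it is done.

Besides the shell and the picture viewer there is one more tool, called by a JSON object that holds its "method" and its "body". drive_tool: Moves the arm, as the interface text tells. Its arguments: {"type":"object","properties":{"motion":{"type":"array","items":{"type":"object","properties":{"dx":{"type":"number"},"dy":{"type":"number"},"dz":{"type":"number"},"twist":{"type":"number"},"hand":{"type":"number"}}}},"squeeze":{"type":"number"}},"required":["motion"]}

```bash
mkdir -p pics
python3 - <<'E'
from station import readout,capture,camera_params
import cv2
s=readout.state();print(s)
for n in ["scene","side","wrist"]:
    print(n,camera_params(n)); cv2.imwrite(f"pics/{n}0.png",capture(n))
E
```

```text
{'clock': 0.0, 'q': array([-2.10116034e-01,  1.59043714e-01,  1.59823140e+00,  2.50786307e-06,
        1.38619708e+00, -2.10066908e-01]), 'dq': array([ 0.00165561, -0.00071071,  0.00028525, -0.0003725 ,  0.00073131,
        0.00101323]), 'joint_efforts': array([ 4.79022274e-04, -3.85570908e+01, -3.22103977e+01,  7.00944406e-02,
        3.78346047e-02, -1.56143192e-04]), 'position': array([5.74371908e-01, 1.04397686e-04, 2.13622341e-01]), 'tool_rot': array([-7.89160820e-04,  7.07124001e-01,  7.07088936e-01, -5.10286996e-04]), 'ft_force': array([0.55234552, 0.22194489, 0.14712668]), 'wrist_torque': array([ 0.01131395,  0.00195821, -0.02208892]), 'gripper_width': 0.09197954686816057}
scene {'mtx': array([[475.99411637,   0.        , 324.15706847],
       [  0.        , 475.99411637, 235.8395758 ],
       [  0.        ,   0.        ,   1.        ]]), 'eye': array([1.10153443, 0.38129914, 1.06228959]), 'orientation': array([-0.15888302,  0.46784237,  0.82406377, -0.27712561])}
side {'mtx': array([[512.69411022,   0.        , 324.91080117],
       [  0.        , 512.69411022, 239.17488512],
       [  0.        ,   0.        ,   1.        ]]), 'eye': array([ 0.0785495 , -0.74735997,  1.05233666]), 'orientation': array([-0.35210622,  0.90860471, -0.20564964,  0.09037097])}
wrist {'mtx': array([[428.20851541,   0.        , 320.09469337],
       [  0.        , 428.20851541, 242.9699416 ],
       [  0.        ,   0.        ,   1.        ]]), 'hand_eye': array([[ 3.44347625e-05, -9.69649520e-01, -2.44499093e-01,
         6.78966988e-02],
       [ 9.99999999e-01,  2.65809030e-05,  3.54218190e-05,
         1.14961523e-04],
       [-2.78477431e-05, -2.44499094e-01,  9.69649520e-01,
        -1.69927800e-01],
       [ 0.00000000e+00,  0.00000000e+00,  0.00000000e+00,
         1.00000000e+00]])}
```

View pics/scene0.png

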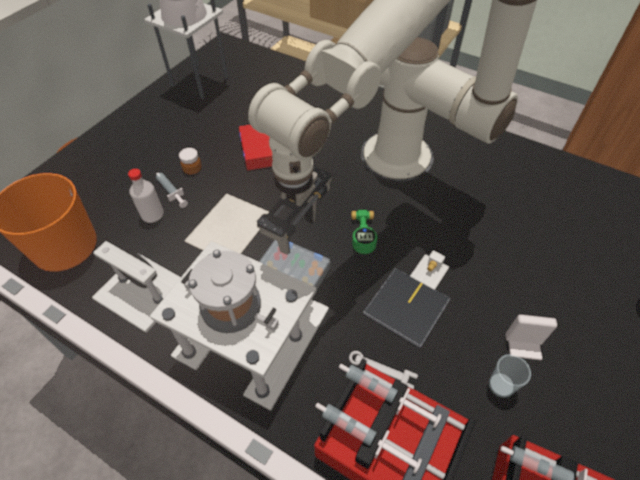

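View pics/side0.png

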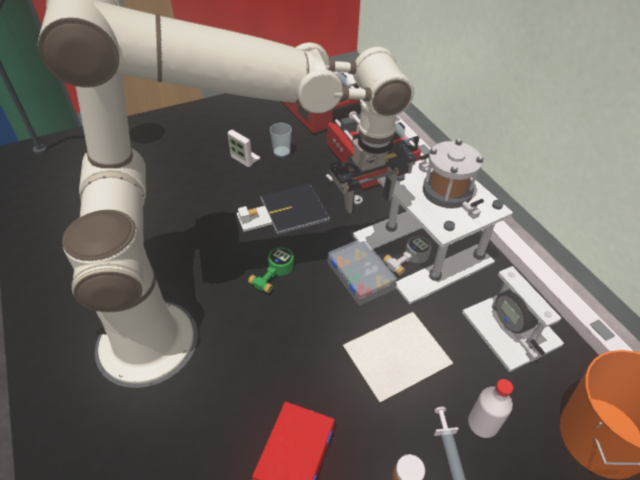

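View pics/wrist0.png

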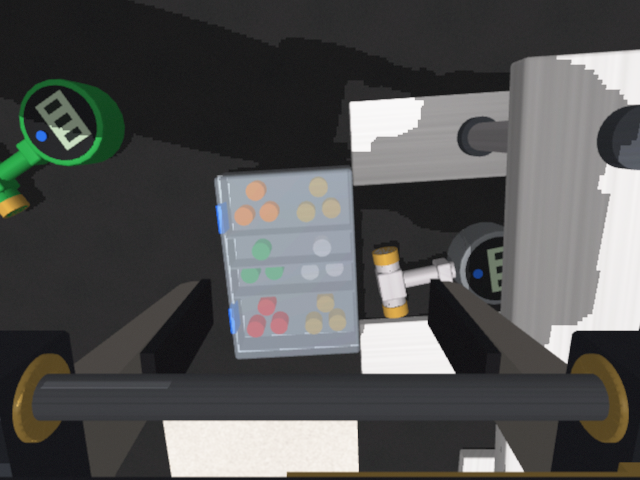

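```bash
cat > h.py <<'E'
import numpy as np,cv2
from scipy.spatial.transform import Rotation as R
from station import readout,capture,camera_params
def q2r(q): return R.from_quat([q[1],q[2],q[3],q[0]]).as_matrix()
def cam(n,st=None):
    p=camera_params(n)
    if n!="wrist": return p["mtx"],np.array(p["eye"]),q2r(p["orientation"])
    T=np.eye(4);T[:3,:3]=q2r(st["tool_rot"]);T[:3,3]=st["position"];T=T@p["hand_eye"]
    return p["mtx"],T[:3,3],T[:3,:3]
def ray(c,uv,z):
    K,e,r=c
    d=r@np.linalg.solve(K,np.array([uv[0],uv[1],1.]));return (e+d*(z-e[2])/d[2])
def proj(c,P):
    K,e,r=c; p=K@(r.T@(np.asarray(P)-e)); return p[:2]/p[2]
E
python3 - <<'E'
from h import *
s=readout.state();w=cam("wrist",s);sc=cam("scene");sd=cam("side")
np.set_printoptions(precision=4,suppress=True)
for n,uv,z in [("Lbar outer",(350,102),.012),("Lbar inner",(355,185),.012),("Lbar in far",(505,176),.012),("Rbar in",(362,321),.012),("Rbar in far",(430,318),.012),
 ("case TL",(217,177),.045),("case TR",(351,168),.045),("case BR",(357,352),.045),("case BL",(237,357),.045),
 ("plate edge",(512,62),.196),("plate b",(508,240),.196),("tee top end",(386,254),.02),("tee bot",(395,310),.02),("stem end",(446,270),.02)]:
    print(n,ray(w,uv,z)[:2])
for n,uv in [("foam far",(397,271)),("foam r",(450,299)),("foam bot",(418,342)),("foam left",(365,308))]: print(n,ray(sc,uv,.012)[:2])
for n,uv in [("foam a",(261,193)),("foam b",(312,186)),("foam c",(329,220)),("foam d",(290,231))]: print("side",n,ray(sd,uv,.012)[:2])
print("line",ray(sc,(410,301),.012)[:2],ray(sc,(421,284),.012)[:2],"brass",ray(sc,(432,265),.03)[:2])
print("line side",ray(sd,(292,207),.012)[:2],ray(sd,(271,211),.012)[:2],"brass",ray(sd,(252,213),.03)[:2])
for uv in [(345,350),(413,314),(451,357),(381,397)]: print("paper",ray(sd,uv,0)[:2])
for uv in [(387,261),(404,272)]: print("tee side",ray(sd,uv,.02)[:2])
print("green",ray(sd,(281,262),.03)[:2])
E
```

```text
Lbar outer [0.5991 0.0945]
Lbar inner [0.6046 0.026 ]
Lbar in far [0.7336 0.0338]
Rbar in [ 0.6137 -0.1012]
Rbar in far [ 0.6773 -0.0981]
case TL [0.4934 0.036 ]
case TR [0.5986 0.043 ]
case BR [ 0.6066 -0.1154]
case BL [ 0.5017 -0.1203]
plate edge [0.653  0.0969]
plate b [0.6594 0.022 ]
tee top end [ 0.6325 -0.0337]
tee bot [ 0.6427 -0.0867]
stem end [ 0.6864 -0.0485]
foam far [0.4153 0.1983]
foam r [0.4228 0.3493]
foam bot [0.5713 0.3276]
foam left [0.5553 0.1773]
side foam a [0.4241 0.3547]
side foam b [0.5762 0.3194]
side foam c [0.5587 0.1669]
side foam d [0.4406 0.1739]
line [0.4798 0.2651] [0.4196 0.2686] brass [0.3633 0.2717]
line side [0.4842 0.2603] [0.4224 0.2704] brass [0.3647 0.2678]
paper [ 0.4096 -0.2205]
paper [ 0.6081 -0.2028]
paper [ 0.6233 -0.3417]
paper [ 0.427  -0.3571]
tee side [ 0.6267 -0.0413]
tee side [ 0.6477 -0.0922]
green [0.3692 0.0657]
```

Run:
```python
import cv2
a=cv2.imread("pics/side0.png")[170:320,220:480];cv2.imwrite("pics/sidecrop.png",cv2.resize(a,None,fx=3,fy=3,interpolation=cv2.INTER_CUBIC))
a=cv2.imread("pics/scene0.png")[180:380,220:480];cv2.imwrite("pics/scenecrop.png",cv2.resize(a,None,fx=3,fy=3,interpolation=cv2.INTER_CUBIC))
```

```text
(no output)
```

View pics/sidecrop.png

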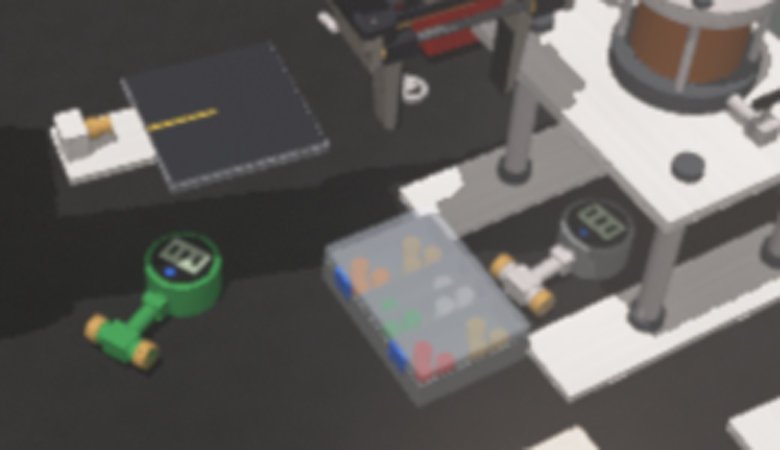

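View pics/scenecrop.png

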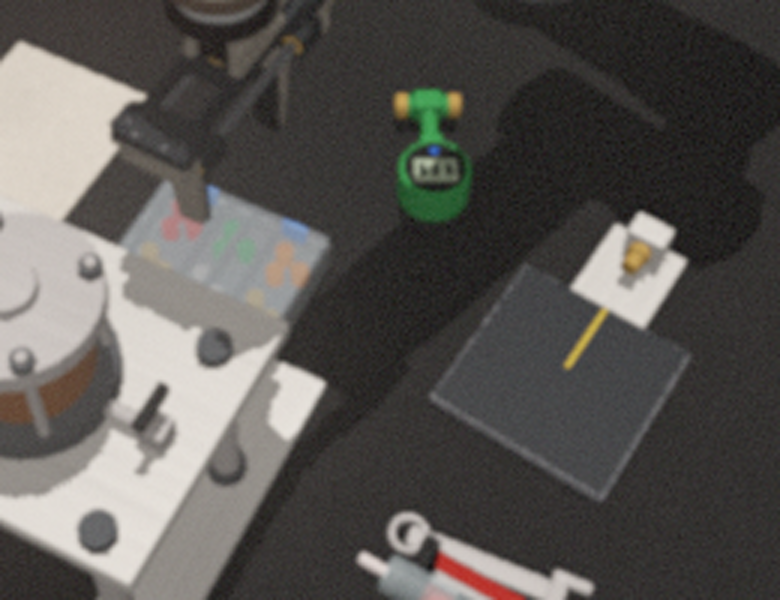

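The wrist view shows the case at about (217–357, 168–357), the foot-bar ends at (350–362, 100–320) and the gauge tee at (390, 282). The side and scene views show the station on the left and the paper on the right. I'll push the case to the right (-y) with two spread fingers.

{"method": "drive_tool", "body": {"motion": [{"dx": -0.01,"dy": 0.03,"dz": -0.01,"twist": 2,"hand": 0.06},{"dx": -0.027,"dy": 0.066,"dz": -0.03,"twist": 3.5,"hand": 0.06},{"dx": -0.027,"dy": 0.066,"dz": -0.08,"twist": 3.5,"hand": 0.06},{"dx": -0.027,"dy": 0.066,"dz": -0.13,"twist": 3.5,"hand": 0.06},{"dx": -0.027,"dy": 0.066,"dz": -0.17,"twist": 3.5,"hand": 0.06},{"dx": -0.027,"dy": 0.066,"dz": -0.198,"twist": 3.5,"hand": 0.06},{"dx": -0.027,"dy": 0.066,"dz": -0.198,"twist": 3.5,"hand": 0.06}]}}

```text
clock: 1.02
position: [0.5449, 0.0663, 0.0133]
tool_rot: [-0.003, 0.685, 0.728, -0.002]
ft_force: [0.6, 0.2, 0.4]
gripper_width: 0.0603
```

Run:
```python
from h import *
s=readout.state();print(s["clock"],s["position"],s["gripper_width"],s["ft_force"])
a=capture("side");cv2.imwrite("pics/side1.png",a)
```

```text
1.025 [0.54492851 0.06631336 0.01334412] 0.060283756531004776 [0.59636833 0.24795464 0.36455413]
```

View pics/side1.png

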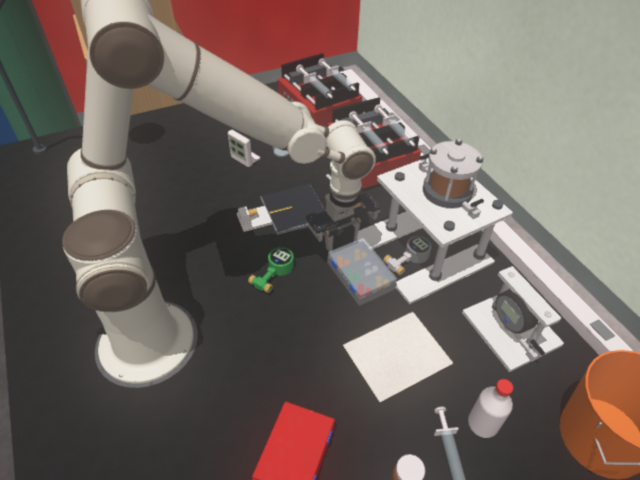

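The fingers are standing beside the case's left face at about (345, 240). Pushing now.

{"method": "drive_tool", "body": {"motion": [{"dx": 0.001,"dy": -0.01},{"dx": 0.001,"dy": -0.018},{"dx": 0.002,"dy": -0.028},{"dx": 0.003,"dy": -0.04},{"dx": 0.003,"dy": -0.052},{"dx": 0.004,"dy": -0.064},{"dx": 0.005,"dy": -0.076},{"dx": 0.005,"dy": -0.088},{"dx": 0.006,"dy": -0.1},{"dx": 0.006,"dy": -0.11}]}}

```text
invalid input at $.motion[0]: expected keys dx, dy, dz, twist, hand
```

{"method": "drive_tool", "body": {"motion": [{"dx": 0.001,"dy": -0.012},{"dx": 0.001,"dy": -0.024},{"dx": 0.002,"dy": -0.036},{"dx": 0.003,"dy": -0.048},{"dx": 0.003,"dy": -0.06},{"dx": 0.004,"dy": -0.072},{"dx": 0.005,"dy": -0.084},{"dx": 0.005,"dy": -0.096},{"dx": 0.006,"dy": -0.106},{"dx": 0.006,"dy": -0.112}]}}

```text
invalid input at $.motion[0]: expected keys dx, dy, dz, twist, hand
```

Run:
```python
from h import *
s=readout.state();print(s["clock"],s["position"],s["ft_force"])
a=capture("side");cv2.imwrite("pics/side2.png",a);cv2.imwrite("pics/wrist2.png",capture("wrist"))
```

```text
1.075 [0.54673605 0.06616124 0.01531259] [-0.12391336 -0.10379262  0.08709462]
```

View pics/side2.png

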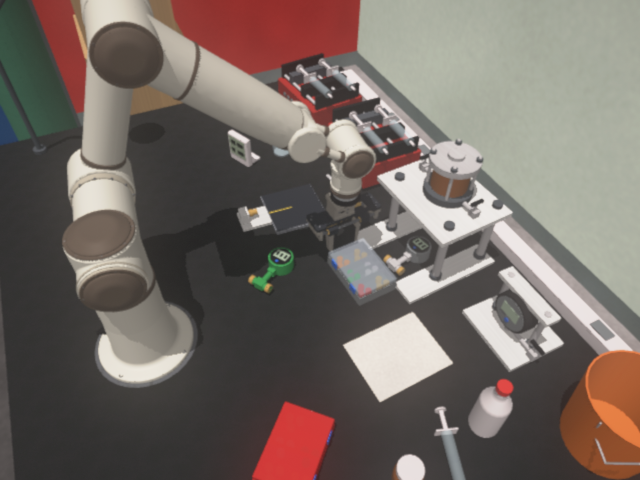

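All keys are required, so nothing has moved. I'll repeat the push with complete rows.

{"method": "drive_tool", "body": {"motion": [{"dx": 0.001,"dy": -0.01,"dz": 0,"twist": 0,"hand": 0.06},{"dx": 0.001,"dy": -0.018,"dz": 0,"twist": 0,"hand": 0.06},{"dx": 0.002,"dy": -0.028,"dz": 0,"twist": 0,"hand": 0.06},{"dx": 0.002,"dy": -0.04,"dz": 0,"twist": 0,"hand": 0.06},{"dx": 0.003,"dy": -0.052,"dz": 0,"twist": 0,"hand": 0.06},{"dx": 0.003,"dy": -0.064,"dz": 0,"twist": 0,"hand": 0.06},{"dx": 0.004,"dy": -0.076,"dz": 0,"twist": 0,"hand": 0.06},{"dx": 0.004,"dy": -0.088,"dz": 0,"twist": 0,"hand": 0.06},{"dx": 0.005,"dy": -0.1,"dz": 0,"twist": 0,"hand": 0.06},{"dx": 0.006,"dy": -0.11,"dz": 0,"twist": 0,"hand": 0.06}]}}

```text
clock: 2.42
position: [0.5545, -0.0448, 0.0172]
tool_rot: [0.0, 0.685, 0.728, 0.0]
ft_force: [0.1, 5.6, 2.4]
gripper_width: 0.0599
```

{"method": "drive_tool", "body": {"motion": [{"dx": 0.001,"dy": -0.012,"dz": 0,"twist": 0,"hand": 0.06},{"dx": 0.001,"dy": -0.024,"dz": 0,"twist": 0,"hand": 0.06},{"dx": 0.002,"dy": -0.036,"dz": 0,"twist": 0,"hand": 0.06},{"dx": 0.002,"dy": -0.048,"dz": 0,"twist": 0,"hand": 0.06},{"dx": 0.003,"dy": -0.06,"dz": 0,"twist": 0,"hand": 0.06},{"dx": 0.003,"dy": -0.072,"dz": 0,"twist": 0,"hand": 0.06},{"dx": 0.004,"dy": -0.084,"dz": 0,"twist": 0,"hand": 0.06},{"dx": 0.004,"dy": -0.096,"dz": 0,"twist": 0,"hand": 0.06},{"dx": 0.005,"dy": -0.106,"dz": 0,"twist": 0,"hand": 0.06},{"dx": 0.006,"dy": -0.112,"dz": 0,"twist": 0,"hand": 0.06}]}}

```text
clock: 3.68
position: [0.5603, -0.1575, 0.0171]
tool_rot: [-0.0, 0.685, 0.728, 0.0]
ft_force: [-1.0, 4.3, 2.4]
gripper_width: 0.0597
```

Run:
```python
from h import *
s=readout.state();print(s["clock"],s["position"],s["ft_force"])
a=capture("side");cv2.imwrite("pics/side3.png",a)
```

```text
3.675 [ 0.56034965 -0.15745317  0.01705617] [-1.02072707  4.2636336   2.35070136]
```

View pics/side3.png

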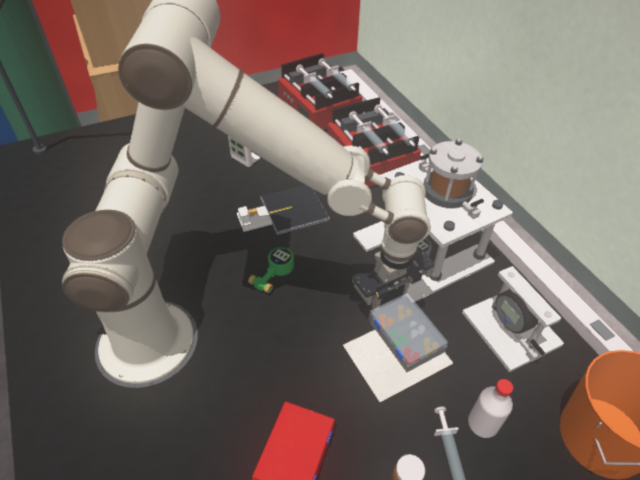

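The case is flat on the paper, around (408, 330), and clear of the exit. Next I back off, rise and turn the jaws across the gauge.

{"method": "drive_tool", "body": {"motion": [{"dx": -0.01,"dy": 0.02,"dz": 0,"twist": 0,"hand": 0.06},{"dx": -0.03,"dy": 0.03,"dz": 0.04,"twist": 5,"hand": 0.06},{"dx": -0.05,"dy": 0.05,"dz": 0.08,"twist": 15,"hand": 0.078},{"dx": -0.05,"dy": 0.08,"dz": 0.12,"twist": 25,"hand": 0.078},{"dx": -0.05,"dy": 0.09,"dz": 0.16,"twist": 35,"hand": 0.078},{"dx": -0.05,"dy": 0.1,"dz": 0.19,"twist": 45,"hand": 0.078},{"dx": -0.05,"dy": 0.1,"dz": 0.19,"twist": 55,"hand": 0.078},{"dx": -0.05,"dy": 0.1,"dz": 0.19,"twist": 65,"hand": 0.078},{"dx": -0.05,"dy": 0.1,"dz": 0.19,"twist": 75,"hand": 0.078},{"dx": -0.05,"dy": 0.1,"dz": 0.19,"twist": 85,"hand": 0.078}]}}

```text
clock: 4.97
position: [0.5108, -0.059, 0.2071]
tool_rot: [0.001, 0.011, 1.0, -0.001]
ft_force: [0.1, -0.2, -0.2]
gripper_width: 0.0782
```

{"method": "drive_tool", "body": {"motion": [{"dx": 0,"dy": 0,"dz": 0,"twist": 10,"hand": 0.078},{"dx": 0,"dy": 0,"dz": 0,"twist": 13,"hand": 0.078}]}}

```text
clock: 5.22
position: [0.5109, -0.0598, 0.2071]
tool_rot: [0.001, -0.104, 0.995, -0.002]
ft_force: [-0.1, -0.3, 0.3]
gripper_width: 0.078
```

Run:
```python
from h import *
s=readout.state();print(s["clock"],s["position"],s["ft_force"],s["q"],s["tool_rot"])
import pickle;pickle.dump(s,open("s4.pkl","wb"))
cv2.imwrite("pics/wrist4.png",capture("wrist"))
cv2.imwrite("pics/side4.png",capture("side"))
```

```text
5.225 [ 0.51092615 -0.05984491  0.20708121] [-0.11632829 -0.29078743  0.32118573] [-0.35038211  0.00410624  1.77600408 -0.00231849  1.35836627 -2.12920479] [ 9.02389297e-04 -1.04066866e-01  9.94568436e-01 -1.70238674e-03]
```

View pics/wrist4.png

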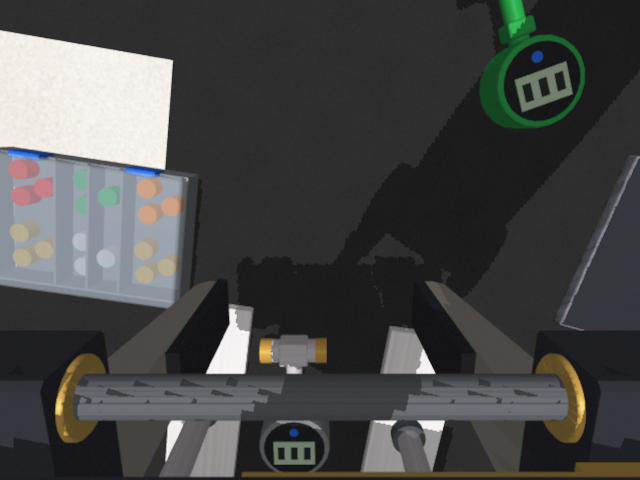

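View pics/side4.png

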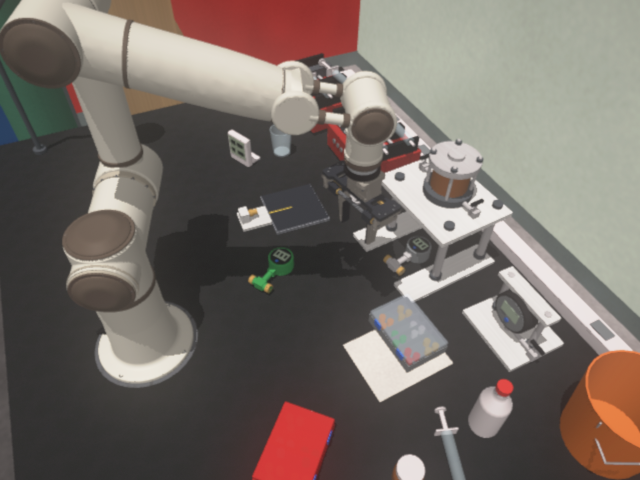

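```bash
python3 - <<'E'
from h import *
import pickle
np.set_printoptions(precision=4,suppress=True)
s=pickle.load(open("s4.pkl","rb"));w=cam("wrist",s);sc=cam("scene");sd=cam("side")
a=ray(w,(253,308),.012);b=ray(w,(390,328),.012);print("bars",a,b,"mid",(a+b)/2,"yaw",np.degrees(np.arctan2(-(b-a)[0],(b-a)[1])),np.linalg.norm(b-a))
c=ray(w,(260,350),.02);d=ray(w,(327,350),.02);print("tee",c,d,(c+d)/2,np.degrees(np.arctan2(-(d-c)[0],(d-c)[1])),np.linalg.norm(d-c))
print("gauge face",ray(w,(294,446),.04))
# side view 3D tee
print("stem",ray(w,(294,370),.02))
F=[(395.7,268.3),(450,297.7),(420,346),(363.7,312.7)];G=[(260.7,196.7),(310.7,184.7),(329.7,218.3),(277.7,232.3)]
f=np.array([ray(sc,p,.012)[:2] for p in F]);g=np.array([ray(sd,p,.012)[:2] for p in G]);print(f,f.mean(0));print(g,g.mean(0))
E
python3 - <<'E'
import cv2
a=cv2.imread("pics/wrist4.png")[280:480,150:450];cv2.imwrite("pics/w4c.png",cv2.resize(a,None,fx=2.6,fy=2.6,interpolation=cv2.INTER_CUBIC))
E
```

```text
bars [ 0.6074 -0.1035  0.012 ] [0.6005 0.0239 0.012 ] mid [ 0.6039 -0.0398  0.012 ] yaw 3.09203545183376 0.12756768370867802
tee [ 0.6432 -0.0895  0.02  ] [ 0.6304 -0.0294  0.02  ] [ 0.6368 -0.0594  0.02  ] 12.068806186945192 0.06153519863992026
gauge face [ 0.7216 -0.041   0.04  ]
stem [ 0.6568 -0.055   0.02  ]
[[0.4093 0.1917]
 [0.4193 0.3479]
 [0.5782 0.3358]
 [0.5686 0.1806]] [0.4938 0.264 ]
[[0.4174 0.3398]
 [0.5751 0.3265]
 [0.5636 0.1722]
 [0.4076 0.1837]] [0.4909 0.2556]
```

View pics/w4c.png

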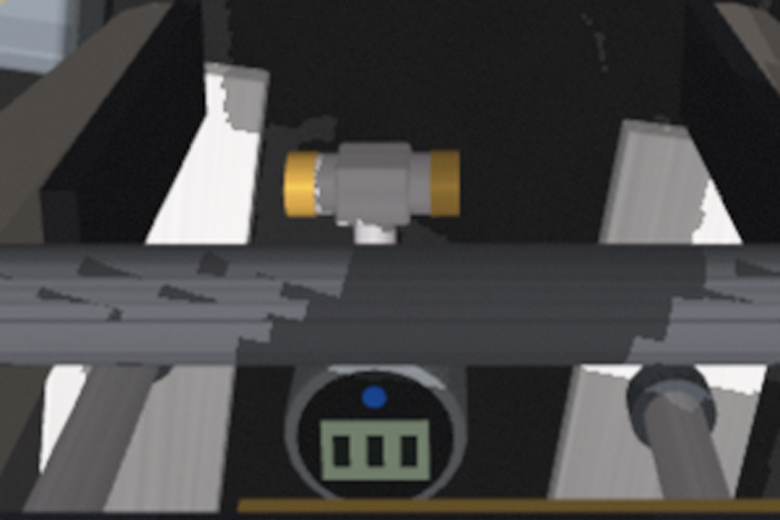

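The tee sits at about (293, 350) in the wrist view, between the bars with free access. I'll descend in front of it, then move in along the stand axis and watch the force so the body stays clear of the plate.

{"method": "drive_tool", "body": {"motion": [{"dx": 0.03,"dy": -0.001,"dz": -0.03,"twist": -4,"hand": 0.078},{"dx": 0.06,"dy": -0.002,"dz": -0.08,"twist": -8,"hand": 0.078},{"dx": 0.076,"dy": -0.003,"dz": -0.13,"twist": -8,"hand": 0.078},{"dx": 0.08,"dy": -0.003,"dz": -0.165,"twist": -8,"hand": 0.078},{"dx": 0.084,"dy": -0.003,"dz": -0.185,"twist": -8,"hand": 0.078},{"dx": 0.086,"dy": -0.003,"dz": -0.191,"twist": -8,"hand": 0.078},{"dx": 0.086,"dy": -0.003,"dz": -0.191,"twist": -8,"hand": 0.078}]}}

```text
clock: 6.2
position: [0.5972, -0.063, 0.0164]
tool_rot: [0.001, -0.033, 0.999, -0.002]
ft_force: [0.3, 0.1, 0.7]
gripper_width: 0.0782
```

{"method": "drive_tool", "body": {"motion": [{"dx": 0.008,"dy": 0,"dz": 0,"twist": 0,"hand": 0.078},{"dx": 0.015,"dy": 0.001,"dz": 0,"twist": 0,"hand": 0.078},{"dx": 0.021,"dy": 0.001,"dz": 0,"twist": 0,"hand": 0.078},{"dx": 0.022,"dy": 0.001,"dz": 0,"twist": 0,"hand": 0.078}]}}

```text
clock: 6.7
position: [0.6199, -0.062, 0.0167]
tool_rot: [0.001, -0.033, 0.999, -0.002]
ft_force: [0.0, 0.5, -0.3]
gripper_width: 0.078
```

Run:
```python
from h import *
s=readout.state();print(s["clock"],s["position"],s["ft_force"],s["tool_rot"])
cv2.imwrite("pics/wrist5.png",capture("wrist"))
a=capture("side")[150:310,300:520];cv2.imwrite("pics/side5.png",cv2.resize(a,None,fx=3,fy=3))
```

```text
6.7 [ 0.61988745 -0.06201054  0.01669586] [ 0.01498391  0.50012699 -0.31589691] [ 0.00130933 -0.03297031  0.99945364 -0.00191486]
```

View pics/wrist5.png

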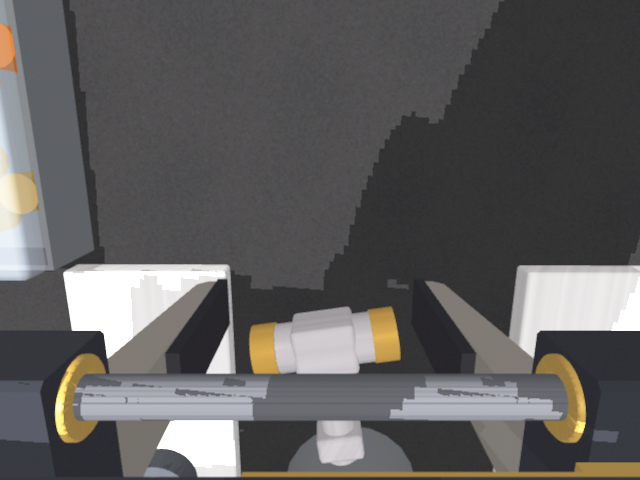

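View pics/side5.png

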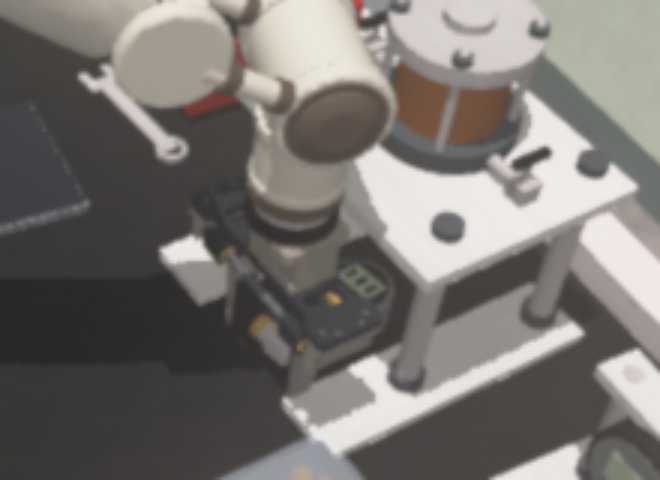

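Run:
```python
from h import *
np.set_printoptions(precision=4,suppress=True)
s=readout.state();w=cam("wrist",s)
a=ray(w,(231,271),.012);b=ray(w,(516,271),.012);c=ray(w,(68,272),.012);print(a,b,c,(a+b)/2,np.degrees(np.arctan2(-(b-c)[0],(b-c)[1])))
d=ray(w,(251,350),.02);e=ray(w,(399,334),.02);print("tee",d,e,(d+e)/2,np.degrees(np.arctan2(-(e-d)[0],(e-d)[1])),np.linalg.norm(e-d))
print(s["position"])
```

```text
[ 0.6099 -0.1012  0.012 ] [0.6017 0.02   0.012 ] [ 0.615  -0.1709  0.012 ] [ 0.6058 -0.0406  0.012 ] 3.9844736978084656
tee [ 0.6421 -0.0905  0.02  ] [ 0.6304 -0.0282  0.02  ] [ 0.6362 -0.0594  0.02  ] 10.651070665815976 0.06338080042700932
[ 0.6193 -0.0619  0.0164]
```

{"method": "drive_tool", "body": {"motion": [{"dx": 0.003,"dy": 0.001,"dz": 0,"twist": 0,"hand": 0.078},{"dx": 0.007,"dy": 0.002,"dz": 0,"twist": 0,"hand": 0.078},{"dx": 0.007,"dy": 0.002,"dz": 0,"twist": 0,"hand": 0.07},{"dx": 0.007,"dy": 0.002,"dz": 0,"twist": 0,"hand": 0.06},{"dx": 0.007,"dy": 0.002,"dz": 0,"twist": 0,"hand": 0.05},{"dx": 0.007,"dy": 0.002,"dz": 0,"twist": 0,"hand": 0.05}], "squeeze": 12}}

```text
clock: 7.55
position: [0.6262, -0.0599, 0.0163]
tool_rot: [0.001, -0.033, 0.999, -0.002]
ft_force: [0.4, -0.4, -1.2]
gripper_width: 0.06
```

Run:
```python
from h import *
s=readout.state();print(s["clock"],s["position"],s["ft_force"],s["gripper_width"])
cv2.imwrite("pics/wrist6.png",capture("wrist"))
```

```text
7.55 [ 0.62621968 -0.05994117  0.01633161] [ 0.41016513 -0.42141477 -1.20321949] 0.059971102234576204
```

View pics/wrist6.png

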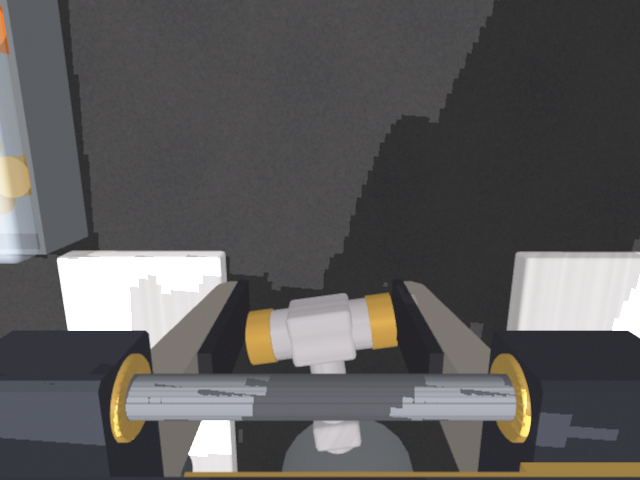

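The fingers are just meeting the tee ends, at (250, 335) and (395, 320). I'll let the grip settle and then draw gently.

{"method": "drive_tool", "body": {"motion": [{"dx": 0,"dy": 0,"dz": 0,"twist": 0,"hand": 0.045},{"dx": 0,"dy": 0,"dz": 0,"twist": 0,"hand": 0.045},{"dx": -0.004,"dy": 0,"dz": 0,"twist": 0,"hand": 0.045},{"dx": -0.01,"dy": -0.001,"dz": 0,"twist": 0,"hand": 0.045},{"dx": -0.018,"dy": -0.001,"dz": 0,"twist": 0,"hand": 0.045}], "squeeze": 15}}

```text
clock: 8.22
position: [0.6077, -0.061, 0.0163]
tool_rot: [0.001, -0.033, 0.999, -0.002]
ft_force: [0.9, 0.6, -0.3]
gripper_width: 0.0602
```

Run:
```python
from h import *
s=readout.state();print(s["clock"],s["position"],s["ft_force"],s["gripper_width"])
cv2.imwrite("pics/wrist7.png",capture("wrist"))
```

```text
8.225 [ 0.60773751 -0.06103192  0.01633162] [ 0.85043247  0.5862239  -0.32845281] 0.06019301359178979
```

View pics/wrist7.png

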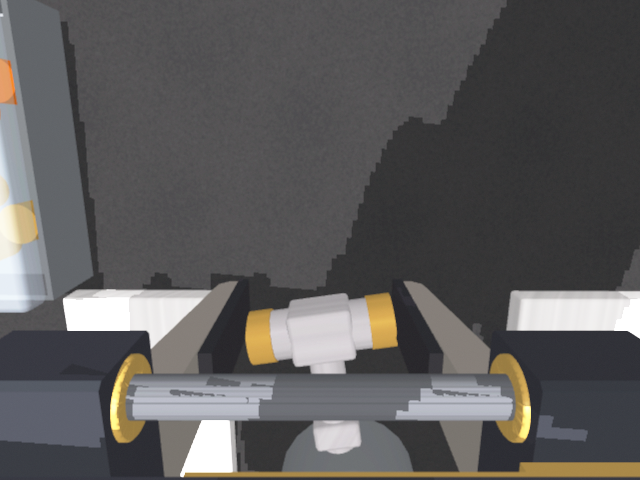

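The gauge follows. I'll draw it fully out.

{"method": "drive_tool", "body": {"motion": [{"dx": -0.01,"dy": -0.001,"dz": 0,"twist": 0,"hand": 0.045},{"dx": -0.022,"dy": -0.001,"dz": 0,"twist": 0,"hand": 0.045},{"dx": -0.036,"dy": -0.002,"dz": 0,"twist": 0,"hand": 0.045},{"dx": -0.05,"dy": -0.002,"dz": 0,"twist": 0,"hand": 0.045},{"dx": -0.065,"dy": -0.002,"dz": 0,"twist": 0,"hand": 0.045},{"dx": -0.08,"dy": -0.002,"dz": 0,"twist": 0,"hand": 0.045},{"dx": -0.095,"dy": -0.002,"dz": 0,"twist": 0,"hand": 0.045},{"dx": -0.11,"dy": -0.002,"dz": 0,"twist": 0,"hand": 0.045},{"dx": -0.122,"dy": -0.002,"dz": 0,"twist": 0,"hand": 0.045},{"dx": -0.132,"dy": -0.002,"dz": 0,"twist": 0,"hand": 0.045}]}}

```text
clock: 9.52
position: [0.474, -0.0629, 0.0162]
tool_rot: [0.0, -0.033, 0.999, -0.002]
ft_force: [0.1, 0.6, 0.5]
gripper_width: 0.0603
```

Run:
```python
from h import *
s=readout.state();print(s["clock"],s["position"],s["ft_force"],s["gripper_width"])
cv2.imwrite("pics/wrist8.png",capture("wrist"))
cv2.imwrite("pics/side8.png",capture("side"))
```

```text
9.525 [ 0.47401539 -0.06288641  0.01623215] [0.14695539 0.60745394 0.48708852] 0.06025212497780535
```

View pics/wrist8.png

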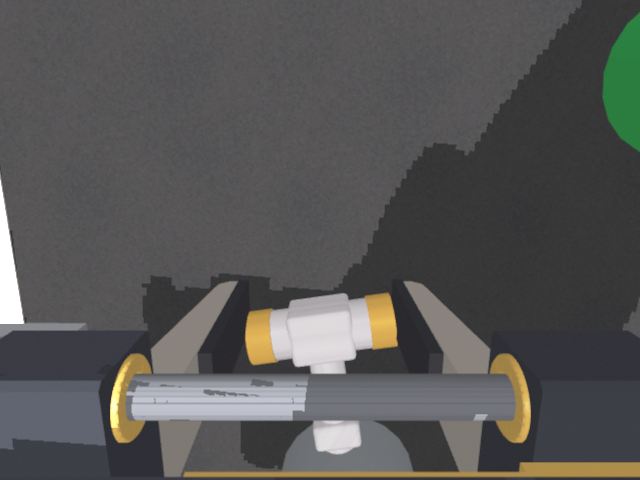

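View pics/side8.png

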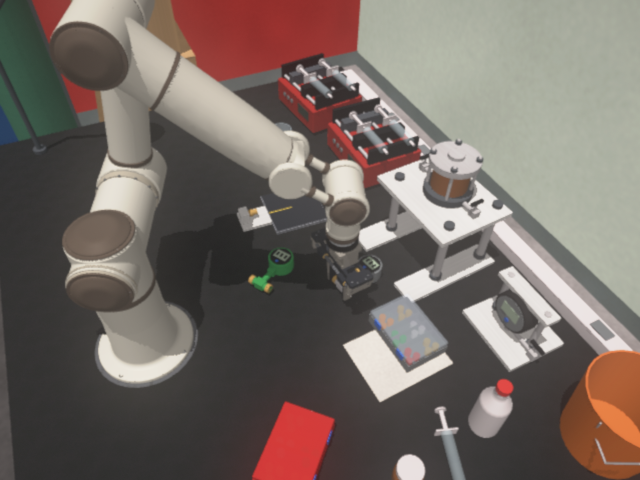

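The gauge is out, its face at about (372, 265) in the side view. I'll release, rise and measure it.

{"method": "drive_tool", "body": {"motion": [{"dx": 0,"dy": 0,"dz": 0,"twist": 0,"hand": 0.075},{"dx": 0,"dy": 0,"dz": 0,"twist": 0,"hand": 0.09},{"dx": 0,"dy": 0,"dz": 0.02,"twist": 0,"hand": 0.09},{"dx": 0,"dy": 0,"dz": 0.07,"twist": 0,"hand": 0.09},{"dx": 0.02,"dy": 0.005,"dz": 0.13,"twist": 5,"hand": 0.09},{"dx": 0.04,"dy": 0.01,"dz": 0.16,"twist": 7,"hand": 0.09},{"dx": 0.04,"dy": 0.01,"dz": 0.16,"twist": 7,"hand": 0.09}]}}

```text
clock: 10.5
position: [0.5159, -0.0531, 0.1788]
tool_rot: [0.002, -0.094, 0.996, -0.003]
ft_force: [0.0, 0.4, -0.4]
gripper_width: 0.0898
```

Run:
```python
from h import *
import pickle
s=readout.state();pickle.dump(s,open("s9.pkl","wb"));print(s["clock"],s["position"],s["tool_rot"],s["gripper_width"])
cv2.imwrite("pics/wrist9.png",capture("wrist"))
```

```text
10.5 [ 0.51594939 -0.05314861  0.17881135] [ 0.0022574  -0.0942344   0.99554339 -0.00285177] 0.08982214600845904
```

View pics/wrist9.png

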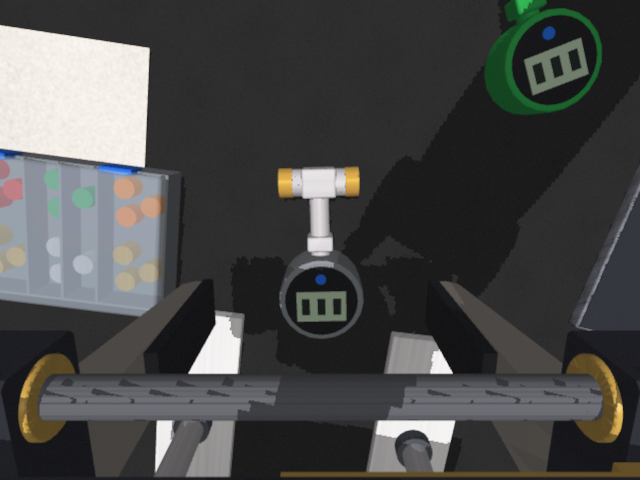

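Run:
```python
from h import *
import pickle
np.set_printoptions(precision=4,suppress=True)
s=pickle.load(open("s9.pkl","rb"));w=cam("wrist",s)
g=ray(w,(321,297),.04);t=ray(w,(318.5,183),.02);a=ray(w,(279,183),.02);b=ray(w,(359,182),.02)
d=g-t;print("g",g,"t",t,np.hypot(d[0],d[1]),np.degrees(np.arctan2(d[1],d[0])),"bar yaw",np.degrees(np.arctan2(-(b-a)[0],(b-a)[1])))
q=s["tool_rot"];r=q2r(q);print("jaw yaw",np.degrees(np.arctan2(r[1,1],r[0,1]))-90)
for n,uv,z in [("face L",(282,300),.04),("face R",(361,300),.04),("face top",(320,262),.04),("face bot",(320,336),.04)]: print(n,ray(w,uv,z))
```

```text
g [ 0.568  -0.0439  0.04  ] t [ 0.4848 -0.0619  0.02  ] 0.08507866604269035 12.192041977474931 bar yaw 11.570055658530324
jaw yaw 10.813892220989004
face L [ 0.5761 -0.073   0.04  ]
face R [ 0.5645 -0.0133  0.04  ]
face top [ 0.5405 -0.0499  0.04  ]
face bot [ 0.6003 -0.0385  0.04  ]
```

{"method": "drive_tool", "body": {"motion": [{"dx": 0.03,"dy": 0.005,"dz": -0.02,"twist": 1,"hand": 0.09},{"dx": 0.0545,"dy": 0.009,"dz": -0.06,"twist": 1,"hand": 0.09},{"dx": 0.0545,"dy": 0.009,"dz": -0.1,"twist": 1,"hand": 0.09},{"dx": 0.0545,"dy": 0.009,"dz": -0.14,"twist": 1,"hand": 0.09},{"dx": 0.0545,"dy": 0.009,"dz": -0.167,"twist": 1,"hand": 0.09},{"dx": 0.0545,"dy": 0.009,"dz": -0.167,"twist": 1,"hand": 0.09},{"dx": 0.0545,"dy": 0.009,"dz": -0.167,"twist": 1,"hand": 0.075},{"dx": 0.0545,"dy": 0.009,"dz": -0.167,"twist": 1,"hand": 0.06},{"dx": 0.0545,"dy": 0.009,"dz": -0.167,"twist": 1,"hand": 0.05},{"dx": 0.0545,"dy": 0.009,"dz": -0.167,"twist": 1,"hand": 0.05}], "squeeze": 25}}

```text
clock: 11.8
position: [0.5691, -0.044, 0.0105]
tool_rot: [0.001, -0.103, 0.995, -0.002]
ft_force: [-1.9, 0.2, 5.8]
gripper_width: 0.0654
```

{"method": "drive_tool", "body": {"motion": [{"dx": 0,"dy": 0,"dz": 0,"twist": 0,"hand": 0.05},{"dx": 0,"dy": 0,"dz": 0.005,"twist": 0,"hand": 0.05},{"dx": 0,"dy": 0,"dz": 0.02,"twist": 0,"hand": 0.05},{"dx": 0,"dy": 0,"dz": 0.04,"twist": 0,"hand": 0.05},{"dx": 0,"dy": 0,"dz": 0.04,"twist": 0,"hand": 0.05}]}}

```text
clock: 12.42
position: [0.5714, -0.0446, 0.0535]
tool_rot: [0.003, -0.103, 0.995, -0.003]
ft_force: [-0.1, -0.6, -3.5]
gripper_width: 0.0656
```

Run:
```python
from h import *
import pickle
s=readout.state();pickle.dump(s,open("s10.pkl","wb"));print(s["clock"],s["position"],s["tool_rot"],s["gripper_width"],s["ft_force"],s["q"])
cv2.imwrite("pics/wrist10.png",capture("wrist"))
cv2.imwrite("pics/scene10.png",capture("scene"))
```

```text
12.425 [ 0.57135179 -0.04460021  0.05349363] [ 0.00339254 -0.10257345  0.99471432 -0.00325548] 0.06559894252744936 [-0.07145784 -0.62987968 -3.47001477] [-0.2866959   0.32538279  1.73887752 -0.00393282  1.06858646 -2.06112481]
```

View pics/wrist10.png

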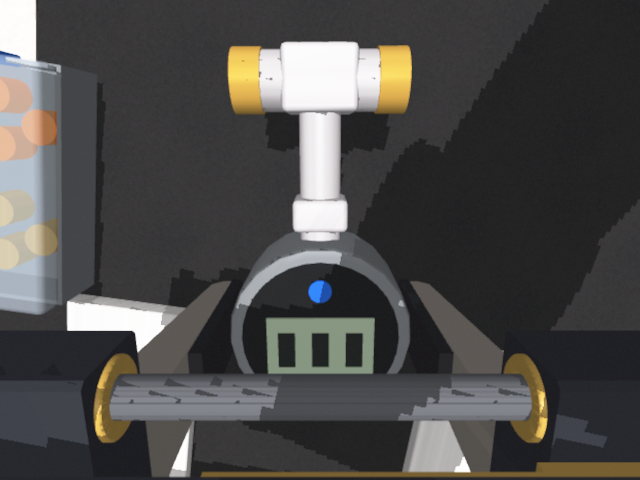

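View pics/scene10.png

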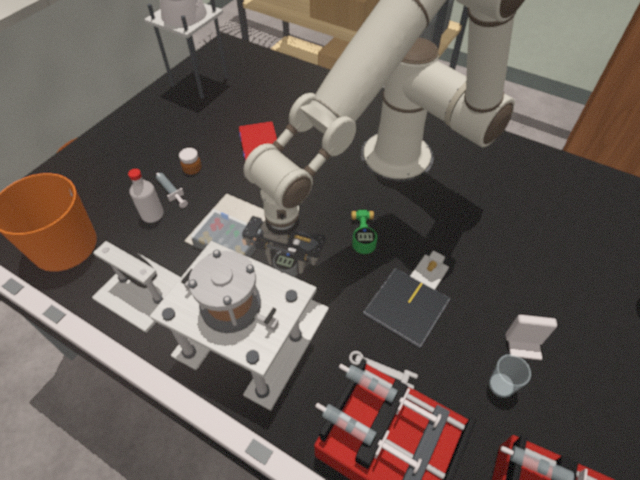

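The gauge is held level by its round case, with the stem square to the jaws. Moving it over the foam.

{"method": "drive_tool", "body": {"motion": [{"dx": 0,"dy": 0.005,"dz": 0.03,"twist": 0,"hand": 0.05},{"dx": -0.01,"dy": 0.025,"dz": 0.06,"twist": -2,"hand": 0.05},{"dx": -0.02,"dy": 0.065,"dz": 0.07,"twist": -4,"hand": 0.05},{"dx": -0.03,"dy": 0.11,"dz": 0.07,"twist": -6,"hand": 0.05},{"dx": -0.04,"dy": 0.155,"dz": 0.07,"twist": -8,"hand": 0.05},{"dx": -0.05,"dy": 0.2,"dz": 0.07,"twist": -10,"hand": 0.05},{"dx": -0.06,"dy": 0.245,"dz": 0.06,"twist": -12,"hand": 0.05},{"dx": -0.07,"dy": 0.28,"dz": 0.05,"twist": -14,"hand": 0.05},{"dx": -0.079,"dy": 0.3,"dz": 0.04,"twist": -16,"hand": 0.05},{"dx": -0.079,"dy": 0.305,"dz": 0.03,"twist": -16,"hand": 0.05}]}}

```text
clock: 13.78
position: [0.4893, 0.2617, 0.0799]
tool_rot: [0.0, 0.036, 0.999, -0.003]
ft_force: [-0.2, -0.5, -2.5]
gripper_width: 0.0659
```

Run:
```python
from h import *
import pickle
s=readout.state();pickle.dump(s,open("s11.pkl","wb"));print(s["clock"],s["position"],s["tool_rot"],s["gripper_width"],s["ft_force"])
cv2.imwrite("pics/wrist11.png",capture("wrist"))
cv2.imwrite("pics/scene11.png",capture("scene"))
```

```text
13.775 [0.48929028 0.26173697 0.07987596] [ 2.02775103e-04  3.56594445e-02  9.99359984e-01 -2.82599639e-03] 0.06585049370839234 [-0.15678226 -0.46441048 -2.54094275]
```

View pics/wrist11.png

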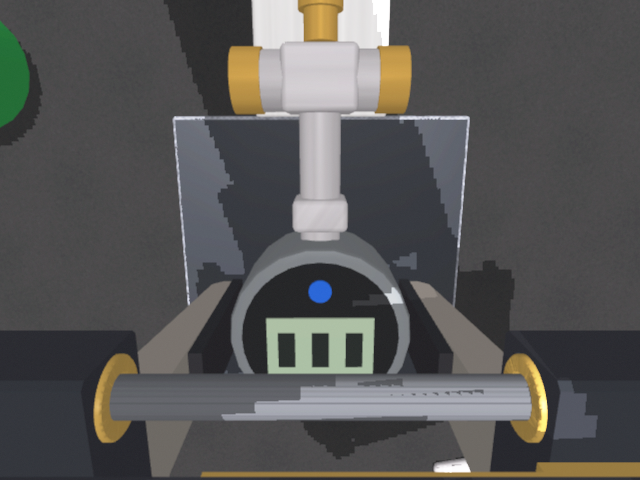

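View pics/scene11.png

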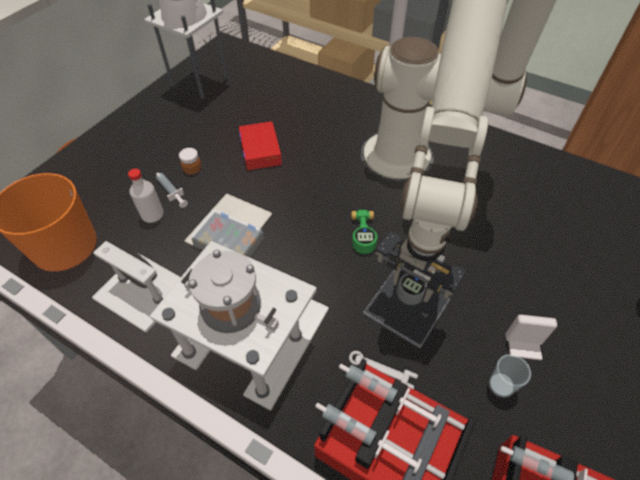

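Run:
```python
from h import *
import pickle
np.set_printoptions(precision=4,suppress=True)
s=pickle.load(open("s11.pkl","rb"));w=cam("wrist",s)
a=ray(w,(174,118),.012);b=ray(w,(469,117),.012);d=(b-a)[:2];print(np.linalg.norm(d),np.degrees(np.arctan2(-d[0],d[1])))
d/=np.linalg.norm(d);n=np.array([d[1],-d[0]]);print("centre",(a+b)[:2]/2+.08*n)
```

```text
0.1572999834647254 -3.9116558396148378
centre [0.492  0.2615]
```

The foam centre comes out at (0.492, 0.2615) with yaw -3.9°, which agrees with the tool pose. Lowering the gauge.

{"method": "drive_tool", "body": {"motion": [{"dx": 0.002,"dy": 0,"dz": -0.015,"twist": 0,"hand": 0.05},{"dx": 0.002,"dy": 0,"dz": -0.03,"twist": 0,"hand": 0.05},{"dx": 0.002,"dy": 0,"dz": -0.043,"twist": 0,"hand": 0.05},{"dx": 0.002,"dy": 0,"dz": -0.051,"twist": 0,"hand": 0.05},{"dx": 0.002,"dy": 0,"dz": -0.055,"twist": 0,"hand": 0.05},{"dx": 0.002,"dy": 0,"dz": -0.057,"twist": 0,"hand": 0.05},{"dx": 0.002,"dy": 0,"dz": -0.057,"twist": 0,"hand": 0.05}]}}

```text
clock: 14.75
position: [0.4918, 0.2607, 0.0227]
tool_rot: [0.0, 0.036, 0.999, -0.003]
ft_force: [-0.7, 0.0, -1.9]
gripper_width: 0.0658
```

{"method": "drive_tool", "body": {"motion": [{"dx": 0,"dy": 0,"dz": -0.001,"twist": 0,"hand": 0.05},{"dx": 0,"dy": 0,"dz": -0.0015,"twist": 0,"hand": 0.05},{"dx": 0,"dy": 0,"dz": -0.0015,"twist": 0,"hand": 0.05}]}}

```text
clock: 15.12
position: [0.4921, 0.2607, 0.0225]
tool_rot: [0.0, 0.036, 0.999, -0.003]
ft_force: [-3.6, -0.9, 7.6]
gripper_width: 0.0653
```

It's on the foam: the contact force is now positive. Opening and rising.

{"method": "drive_tool", "body": {"motion": [{"dx": 0,"dy": 0,"dz": 0,"twist": 0,"hand": 0.075},{"dx": 0,"dy": 0,"dz": 0,"twist": 0,"hand": 0.09},{"dx": 0,"dy": 0,"dz": 0,"twist": 0,"hand": 0.09},{"dx": 0,"dy": 0,"dz": 0.03,"twist": 0,"hand": 0.09},{"dx": 0,"dy": 0,"dz": 0.08,"twist": 0,"hand": 0.09},{"dx": 0,"dy": 0,"dz": 0.13,"twist": 0,"hand": 0.06},{"dx": 0,"dy": -0.02,"dz": 0.15,"twist": 0,"hand": 0.06}]}}

```text
clock: 16.0
position: [0.4938, 0.2417, 0.1762]
tool_rot: [0.003, 0.035, 0.999, -0.002]
ft_force: [0.0, 0.4, -0.5]
gripper_width: 0.0725
```

Run:
```python
from h import *
import pickle
s=readout.state();pickle.dump(s,open("s12.pkl","wb"));print(s["clock"],s["position"],s["tool_rot"],s["gripper_width"],s["ft_force"],s["q"])
cv2.imwrite("pics/wrist12.png",capture("wrist"))
cv2.imwrite("pics/side12.png",capture("side"))
```

```text
16.0 [0.49377691 0.2417156  0.17623616] [ 0.00297791  0.03528492  0.99937063 -0.0021091 ] 0.07251246648769216 [ 0.02727016  0.39265254 -0.49128131] [ 0.23877586  0.1226302   1.71416827 -0.00588691  1.30020672 -1.25987494]
```

View pics/wrist12.png

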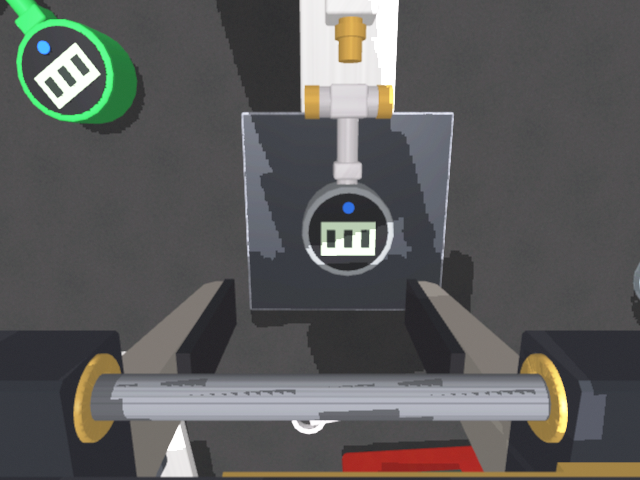

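View pics/side12.png

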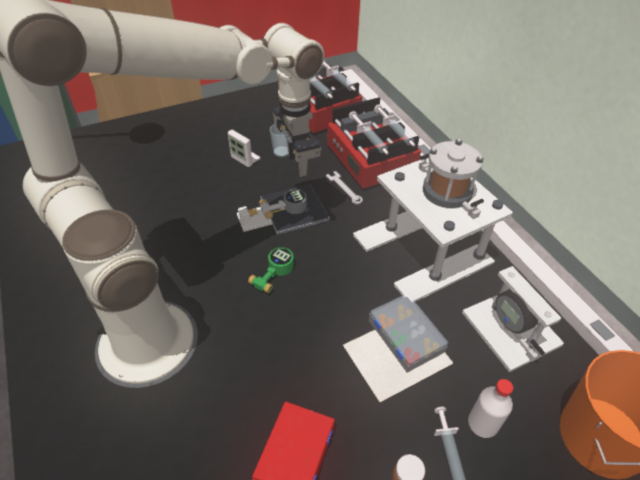

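```bash
python3 - <<'E'
from h import *
np.set_printoptions(precision=4,suppress=True)
sd=cam("side");sc=cam("scene")
for n,uv,z in [("bottle base",(487,425),0.),("bottle cap",(505,387),.17),("syr top",(440,412),.012),("syr mid",(452,455),.012),("pedestal gauge corner",(465,308),0),
 ("case far-left",(374,305),.045),("case top r",(406,296),.045),("case right",(445,338),.045),("case bot",(405,362),.045)]: print(n,ray(sd,uv,z))
print("bottle scene",ray(sc,(151,215),0.0),"syr",ray(sc,(157,175),.012),ray(sc,(184,203),.012))
E
python3 - <<'E'
import cv2
a=cv2.imread("pics/side12.png")[270:480,340:560];cv2.imwrite("pics/s12c.png",cv2.resize(a,None,fx=2.8,fy=2.8,interpolation=cv2.INTER_CUBIC))
E
```

```text
bottle base [ 0.5976 -0.5072  0.    ]
bottle cap [ 0.5898 -0.5023  0.17  ]
syr top [ 0.5191 -0.4443  0.012 ]
syr mid [ 0.4896 -0.5289  0.012 ]
pedestal gauge corner [ 0.736  -0.2431  0.    ]
case far-left [ 0.5146 -0.1643  0.045 ]
case top r [ 0.5985 -0.1742  0.045 ]
case right [ 0.6162 -0.313   0.045 ]
case bot [ 0.5009 -0.3258  0.045 ]
bottle scene [ 0.5983 -0.4992  0.    ] syr [ 0.4756 -0.5852  0.012 ] [ 0.5205 -0.4385  0.012 ]
```

View pics/s12c.png

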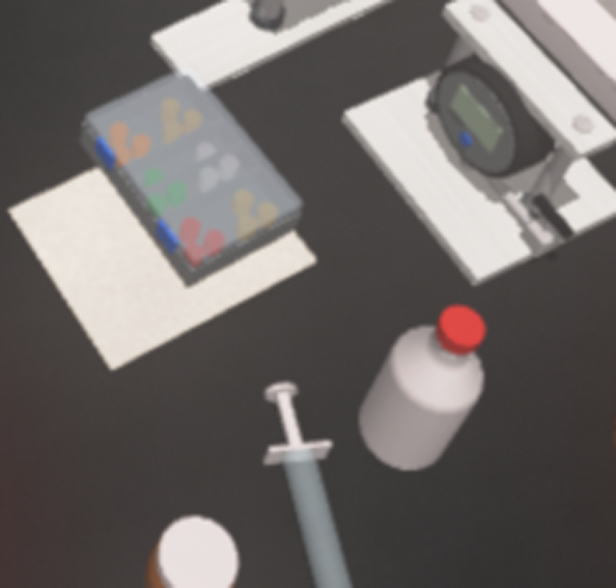

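The gauge is centred on the foam with its stem towards the brass. The case is at about (0.558, -0.246). The bottle and syringe are behind it at y < -0.43. Now I go round to the case's right side.

{"method": "drive_tool", "body": {"motion": [{"dx": 0,"dy": -0.03,"dz": 0.01,"twist": -8,"hand": 0.06},{"dx": 0.0,"dy": -0.075,"dz": 0.01,"twist": -16,"hand": 0.06},{"dx": 0.0,"dy": -0.125,"dz": 0.01,"twist": -24,"hand": 0.06},{"dx": 0.0,"dy": -0.175,"dz": 0.01,"twist": -32,"hand": 0.06},{"dx": 0.0,"dy": -0.225,"dz": 0.01,"twist": -40,"hand": 0.06},{"dx": 0.0,"dy": -0.275,"dz": 0.01,"twist": -48,"hand": 0.06},{"dx": 0.0,"dy": -0.325,"dz": 0.01,"twist": -56,"hand": 0.06},{"dx": 0.0,"dy": -0.375,"dz": 0.01,"twist": -64,"hand": 0.06},{"dx": 0.0,"dy": -0.425,"dz": 0.01,"twist": -72,"hand": 0.06},{"dx": 0.0,"dy": -0.47,"dz": 0.01,"twist": -80,"hand": 0.06}]}}

```text
clock: 17.35
position: [0.4936, -0.2306, 0.1836]
tool_rot: [-0.001, 0.672, 0.74, -0.004]
ft_force: [0.6, -0.1, -0.2]
gripper_width: 0.0599
```

{"method": "drive_tool", "body": {"motion": [{"dx": 0.015,"dy": -0.05,"dz": 0,"twist": -2,"hand": 0.06},{"dx": 0.04,"dy": -0.1,"dz": 0,"twist": -2,"hand": 0.06},{"dx": 0.06,"dy": -0.13,"dz": 0,"twist": -2,"hand": 0.06},{"dx": 0.06,"dy": -0.135,"dz": 0,"twist": -2,"hand": 0.06}]}}

```text
clock: 17.85
position: [0.5537, -0.3664, 0.1806]
tool_rot: [-0.002, 0.686, 0.728, -0.004]
ft_force: [0.0, -0.6, -0.4]
gripper_width: 0.0604
```

Run:
```python
from h import *
import pickle
s=readout.state();pickle.dump(s,open("s13.pkl","wb"));print(s["clock"],s["position"],s["tool_rot"],s["gripper_width"],s["ft_force"],s["q"])
r=q2r(s["tool_rot"]);print("jaw dir",np.degrees(np.arctan2(r[1,1],r[0,1])))
cv2.imwrite("pics/wrist13.png",capture("wrist"))
```

```text
17.85 [ 0.55367889 -0.366404    0.18062719] [-0.0021566   0.68574586  0.72782929 -0.00353235] 0.06035014875486668 [ 0.00435782 -0.63589464 -0.37092428] [-0.76268715  0.41388803  1.35399018 -0.00722891  1.37798272 -0.82081104]
jaw dir 3.410092901454846
```

View pics/wrist13.png

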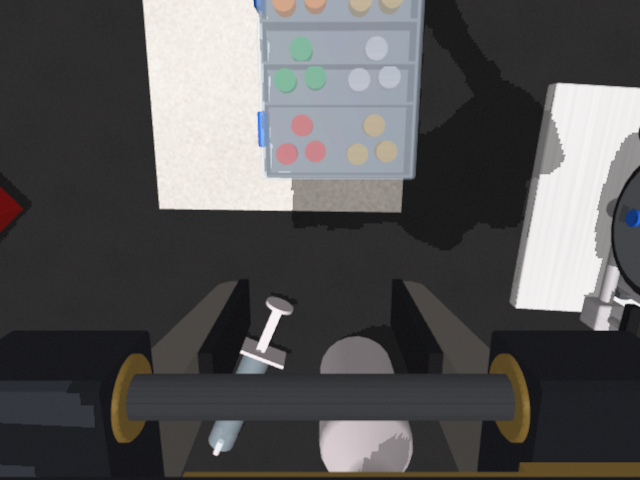

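Run:
```python
from h import *
import pickle
np.set_printoptions(precision=4,suppress=True)
s=pickle.load(open("s13.pkl","rb"));w=cam("wrist",s)
a=ray(w,(267,178),.045);b=ray(w,(414,179),.045);c=ray(w,(423,0),.045);print(a,b,c,np.linalg.norm(b-a),np.degrees(np.arctan2((b-a)[1],(b-a)[0])),np.degrees(np.arctan2(-(c-b)[0],(c-b)[1])))
print("syringe end",ray(w,(280,304),.02),"bottle top front",ray(w,(355,342),.1))
```

```text
[ 0.5128 -0.3307  0.045 ] [ 0.6168 -0.3251  0.045 ] [ 0.6096 -0.2111  0.045 ] 0.10413378645564753 3.070684076439491 3.6063945321246713
syringe end [ 0.5234 -0.4362  0.02  ] bottle top front [ 0.5791 -0.4258  0.1   ]
```

{"method": "drive_tool", "body": {"motion": [{"dx": 0.0115,"dy": 0.008,"dz": -0.04,"twist": 0.5,"hand": 0.06},{"dx": 0.0115,"dy": 0.008,"dz": -0.09,"twist": 0.5,"hand": 0.06},{"dx": 0.0115,"dy": 0.008,"dz": -0.135,"twist": 0.5,"hand": 0.06},{"dx": 0.0115,"dy": 0.008,"dz": -0.16,"twist": 0.5,"hand": 0.06},{"dx": 0.0115,"dy": 0.008,"dz": -0.165,"twist": 0.5,"hand": 0.06},{"dx": 0.0115,"dy": 0.008,"dz": -0.165,"twist": 0.5,"hand": 0.06}]}}

```text
clock: 18.65
position: [0.5649, -0.3574, 0.0166]
tool_rot: [-0.002, 0.682, 0.731, -0.004]
ft_force: [-0.7, -0.1, 0.2]
gripper_width: 0.0602
```

{"method": "drive_tool", "body": {"motion": [{"dx": 0,"dy": 0.01,"dz": 0,"twist": 0,"hand": 0.06},{"dx": -0.001,"dy": 0.018,"dz": 0,"twist": 0,"hand": 0.06},{"dx": -0.001,"dy": 0.027,"dz": 0,"twist": 0,"hand": 0.06},{"dx": -0.002,"dy": 0.038,"dz": 0,"twist": 0,"hand": 0.06},{"dx": -0.003,"dy": 0.05,"dz": 0,"twist": 0,"hand": 0.06},{"dx": -0.003,"dy": 0.062,"dz": 0,"twist": 0,"hand": 0.06},{"dx": -0.004,"dy": 0.074,"dz": 0,"twist": 0,"hand": 0.06},{"dx": -0.005,"dy": 0.086,"dz": 0,"twist": 0,"hand": 0.06},{"dx": -0.005,"dy": 0.098,"dz": 0,"twist": 0,"hand": 0.06},{"dx": -0.006,"dy": 0.11,"dz": 0,"twist": 0,"hand": 0.06}]}}

```text
clock: 19.9
position: [0.5588, -0.2465, 0.0165]
tool_rot: [-0.002, 0.682, 0.731, -0.004]
ft_force: [1.0, -3.9, 3.3]
gripper_width: 0.0604
```

{"method": "drive_tool", "body": {"motion": [{"dx": -0.001,"dy": 0.012,"dz": 0,"twist": 0,"hand": 0.06},{"dx": -0.001,"dy": 0.024,"dz": 0,"twist": 0,"hand": 0.06},{"dx": -0.002,"dy": 0.036,"dz": 0,"twist": 0,"hand": 0.06},{"dx": -0.003,"dy": 0.048,"dz": 0,"twist": 0,"hand": 0.06},{"dx": -0.003,"dy": 0.06,"dz": 0,"twist": 0,"hand": 0.06},{"dx": -0.004,"dy": 0.072,"dz": 0,"twist": 0,"hand": 0.06},{"dx": -0.004,"dy": 0.084,"dz": 0,"twist": 0,"hand": 0.06},{"dx": -0.005,"dy": 0.096,"dz": 0,"twist": 0,"hand": 0.06},{"dx": -0.005,"dy": 0.105,"dz": 0,"twist": 0,"hand": 0.06},{"dx": -0.005,"dy": 0.112,"dz": 0,"twist": 0,"hand": 0.06}]}}

```text
clock: 21.15
position: [0.5535, -0.1337, 0.0164]
tool_rot: [-0.002, 0.682, 0.731, -0.004]
ft_force: [-0.7, -4.0, 1.8]
gripper_width: 0.0601
```

Run:
```python
from h import *
s=readout.state();print(s["clock"],s["position"],s["ft_force"],s["q"])
cv2.imwrite("pics/side14.png",capture("side"))
```

```text
21.15 [ 0.55352419 -0.13372437  0.01635153] [-0.72750438 -4.00346159  1.79487943] [-0.44595162  0.38645146  1.74598924 -0.00658189  1.01600228 -0.51188227]
```

View pics/side14.png

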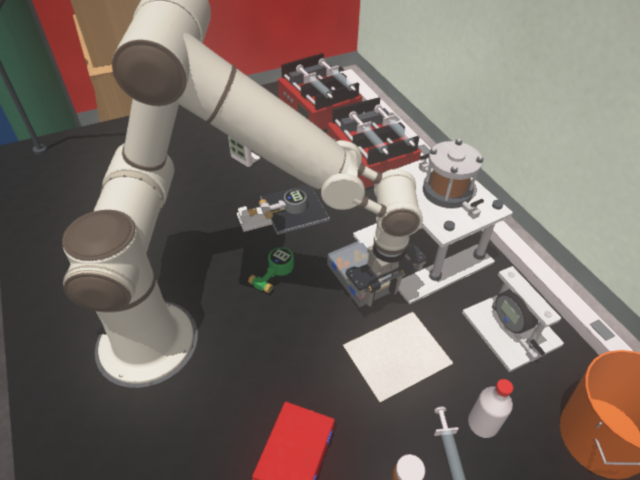

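The case is back in front of the stand. Now I back off and turn the jaws parallel to the front face.

{"method": "drive_tool", "body": {"motion": [{"dx": 0,"dy": -0.015,"dz": 0,"twist": 0,"hand": 0.06},{"dx": 0,"dy": -0.03,"dz": 0.03,"twist": 0,"hand": 0.06},{"dx": -0.02,"dy": -0.03,"dz": 0.09,"twist": 5,"hand": 0.07},{"dx": -0.05,"dy": -0.01,"dz": 0.14,"twist": 15,"hand": 0.08},{"dx": -0.08,"dy": 0.03,"dz": 0.16,"twist": 25,"hand": 0.09},{"dx": -0.1,"dy": 0.06,"dz": 0.16,"twist": 35,"hand": 0.09},{"dx": -0.103,"dy": 0.085,"dz": 0.16,"twist": 45,"hand": 0.09},{"dx": -0.103,"dy": 0.085,"dz": 0.16,"twist": 55,"hand": 0.09},{"dx": -0.103,"dy": 0.085,"dz": 0.16,"twist": 65,"hand": 0.09},{"dx": -0.103,"dy": 0.085,"dz": 0.16,"twist": 75,"hand": 0.09}]}}

```text
clock: 22.45
position: [0.45, -0.0479, 0.1756]
tool_rot: [-0.001, 0.093, 0.996, -0.004]
ft_force: [-0.1, -0.6, -0.3]
gripper_width: 0.0903
```

{"method": "drive_tool", "body": {"motion": [{"dx": 0,"dy": 0,"dz": 0,"twist": 10,"hand": 0.09},{"dx": 0,"dy": 0,"dz": 0,"twist": 15,"hand": 0.09},{"dx": 0,"dy": 0,"dz": 0,"twist": 15,"hand": 0.09}]}}

```text
clock: 22.82
position: [0.4495, -0.0481, 0.1751]
tool_rot: [-0.001, -0.036, 0.999, -0.003]
ft_force: [-0.3, -0.1, 0.3]
gripper_width: 0.0904
```

Run:
```python
from h import *
import pickle
s=readout.state();pickle.dump(s,open("s15.pkl","wb"));print(s["clock"],s["position"],s["tool_rot"],s["gripper_width"],s["ft_force"],s["q"])
r=q2r(s["tool_rot"]);print("jaw yaw",np.degrees(np.arctan2(r[1,1],r[0,1]))-90)
cv2.imwrite("pics/wrist15.png",capture("wrist"))
```

```text
22.825 [ 0.44954933 -0.04813829  0.17511502] [-0.00108824 -0.03647278  0.99932897 -0.00318786] 0.09040234917403783 [-0.3173805  -0.13163657  0.30322362] [-0.37012198 -0.13451523  1.9724037  -0.0069646   1.30318785 -2.01204058]
jaw yaw 4.180857929032712
```

View pics/wrist15.png

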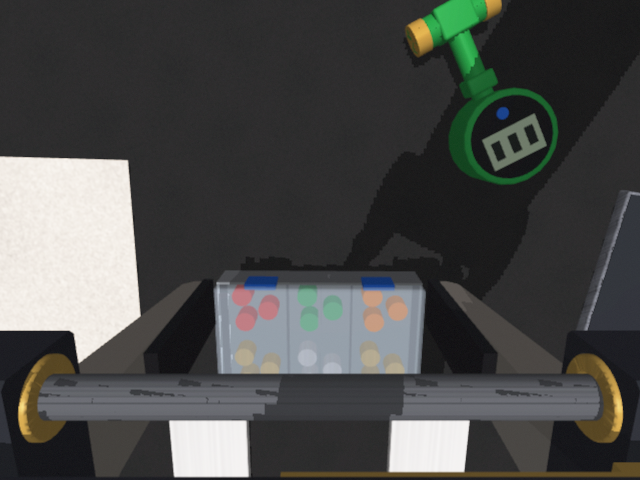

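Run:
```python
from h import *
import pickle
np.set_printoptions(precision=4,suppress=True)
s=pickle.load(open("s15.pkl","rb"));w=cam("wrist",s)
a=ray(w,(217,281),.045);b=ray(w,(424,281),.045);m=(a+b)/2;print(a,b,np.linalg.norm(b-a),np.degrees(np.arctan2(-(b-a)[0],(b-a)[1])))
L=[ray(w,p,.012) for p in [(172,425),(248,425),(390,425),(468,425)]];print(np.array(L))
th=np.radians(3.9);O=np.array([.606,-.0405])
f=lambda p:(np.array([[np.cos(th),np.sin(th)],[-np.sin(th),np.cos(th)]])@(p[:2]-O))
print("case front mid in stand",f(m),"bar edges y",[f(l)[1] for l in L])
```

```text
[ 0.4912 -0.123   0.045 ] [0.4797 0.0296 0.045 ] 0.15295197824835063 4.314033721126546
[[ 0.643  -0.1691  0.012 ]
 [ 0.6377 -0.1009  0.012 ]
 [ 0.6278  0.0261  0.012 ]
 [ 0.6223  0.0956  0.012 ]]
case front mid in stand [-0.1207  0.002 ] bar edges y [np.float64(-0.13084574614732125), np.float64(-0.0624065494957443), np.float64(0.06497034936090575), np.float64(0.13466425266530968)]
```

The case is centred within 2 mm and about 5–8 mm from the bars. I'll descend and press it gently home.

{"method": "drive_tool", "body": {"motion": [{"dx": 0,"dy": -0.001,"dz": -0.05,"twist": 0,"hand": 0.09},{"dx": 0,"dy": -0.001,"dz": -0.1,"twist": 0,"hand": 0.09},{"dx": 0,"dy": -0.001,"dz": -0.145,"twist": 0,"hand": 0.09},{"dx": 0,"dy": -0.001,"dz": -0.159,"twist": 0,"hand": 0.09},{"dx": 0.008,"dy": -0.001,"dz": -0.159,"twist": 0,"hand": 0.09},{"dx": 0.016,"dy": 0,"dz": -0.159,"twist": 0,"hand": 0.09},{"dx": 0.023,"dy": 0,"dz": -0.159,"twist": 0,"hand": 0.09},{"dx": 0.028,"dy": 0,"dz": -0.159,"twist": 0,"hand": 0.09},{"dx": 0.031,"dy": 0,"dz": -0.159,"twist": 0,"hand": 0.09}]}}

```text
clock: 24.0
position: [0.4812, -0.0482, 0.0166]
tool_rot: [-0.001, -0.036, 0.999, -0.003]
ft_force: [-0.8, -1.1, 0.0]
gripper_width: 0.0897
```

{"method": "drive_tool", "body": {"motion": [{"dx": 0.001,"dy": 0,"dz": 0,"twist": 0,"hand": 0.09},{"dx": 0.002,"dy": 0,"dz": 0,"twist": 0,"hand": 0.09},{"dx": 0.003,"dy": 0,"dz": 0,"twist": 0,"hand": 0.09}]}}

```text
clock: 24.38
position: [0.4834, -0.048, 0.0163]
tool_rot: [-0.002, -0.036, 0.999, -0.003]
ft_force: [-5.7, 0.2, 3.7]
gripper_width: 0.0904
```

{"method": "drive_tool", "body": {"motion": [{"dx": 0.001,"dy": 0,"dz": 0,"twist": 0,"hand": 0.09},{"dx": 0.002,"dy": 0,"dz": 0,"twist": 0,"hand": 0.09}]}}

```text
clock: 24.62
position: [0.4852, -0.0479, 0.0162]
tool_rot: [-0.002, -0.036, 0.999, -0.003]
ft_force: [-4.5, -0.3, 2.2]
gripper_width: 0.0904
```

{"method": "drive_tool", "body": {"motion": [{"dx": 0.001,"dy": 0,"dz": 0,"twist": 0,"hand": 0.09},{"dx": 0.002,"dy": 0,"dz": 0,"twist": 0,"hand": 0.09}]}}

```text
clock: 24.88
position: [0.4863, -0.0478, 0.0161]
tool_rot: [-0.003, -0.036, 0.999, -0.003]
ft_force: [-9.4, -0.3, 7.8]
gripper_width: 0.0899
```

{"method": "drive_tool", "body": {"motion": [{"dx": 0.001,"dy": 0,"dz": 0,"twist": 0,"hand": 0.09},{"dx": 0.0015,"dy": 0,"dz": 0,"twist": 0,"hand": 0.09}]}}

```text
clock: 25.12
position: [0.4863, -0.0478, 0.0159]
tool_rot: [-0.005, -0.037, 0.999, -0.003]
ft_force: [-11.5, -0.3, 8.8]
gripper_width: 0.09
```

{"method": "drive_tool", "body": {"motion": [{"dx": 0.002,"dy": 0,"dz": 0,"twist": 0,"hand": 0.09},{"dx": 0.003,"dy": 0,"dz": 0,"twist": 0,"hand": 0.09},{"dx": 0.003,"dy": 0,"dz": 0,"twist": 0,"hand": 0.09}]}}

```text
clock: 25.5
position: [0.4862, -0.0477, 0.0156]
tool_rot: [-0.009, -0.037, 0.999, -0.002]
ft_force: [-17.1, -2.2, 13.1]
gripper_width: 0.0899
```

The case is hard against the bars: the tool stays at x = 0.486 while the force rises to 17 N. I'll back off and check.

{"method": "drive_tool", "body": {"motion": [{"dx": -0.005,"dy": 0,"dz": 0.001,"twist": 0,"hand": 0.09},{"dx": -0.015,"dy": 0,"dz": 0.001,"twist": 0,"hand": 0.09},{"dx": -0.03,"dy": 0,"dz": 0.03,"twist": 0,"hand": 0.09},{"dx": -0.03,"dy": 0,"dz": 0.09,"twist": 0,"hand": 0.09},{"dx": -0.01,"dy": 0,"dz": 0.15,"twist": 0,"hand": 0.09},{"dx": 0.03,"dy": 0,"dz": 0.2,"twist": 0,"hand": 0.09},{"dx": 0.03,"dy": 0,"dz": 0.23,"twist": 0,"hand": 0.09},{"dx": 0.03,"dy": 0,"dz": 0.23,"twist": 0,"hand": 0.09}]}}

```text
clock: 26.5
position: [0.5182, -0.0481, 0.2484]
tool_rot: [-0.005, -0.037, 0.999, -0.003]
ft_force: [-0.3, -0.5, -0.9]
gripper_width: 0.09
```

Run:
```python
from h import *
import pickle
s=readout.state();pickle.dump(s,open("s16.pkl","wb"));print(s["clock"],s["position"])
cv2.imwrite("pics/wrist16.png",capture("wrist"));cv2.imwrite("pics/side16.png",capture("side"));cv2.imwrite("pics/scene16.png",capture("scene"))
a=cv2.imread("pics/side16.png")[170:320,220:480];cv2.imwrite("pics/side16c.png",cv2.resize(a,None,fx=3,fy=3,interpolation=cv2.INTER_CUBIC))
```

```text
26.5 [ 0.51821522 -0.0480954   0.24840798]
```

View pics/wrist16.png

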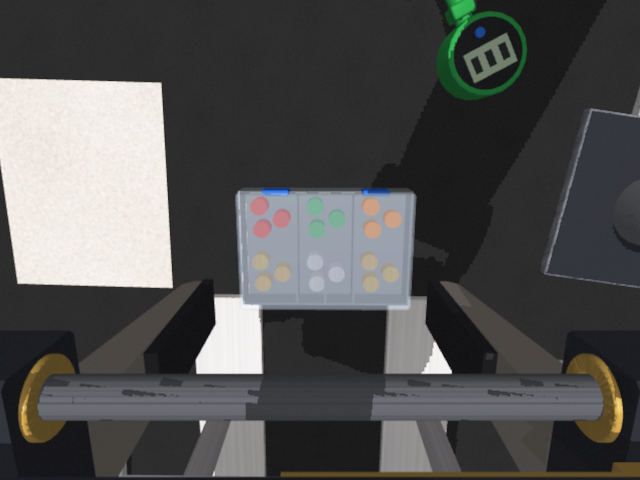

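View pics/side16c.png

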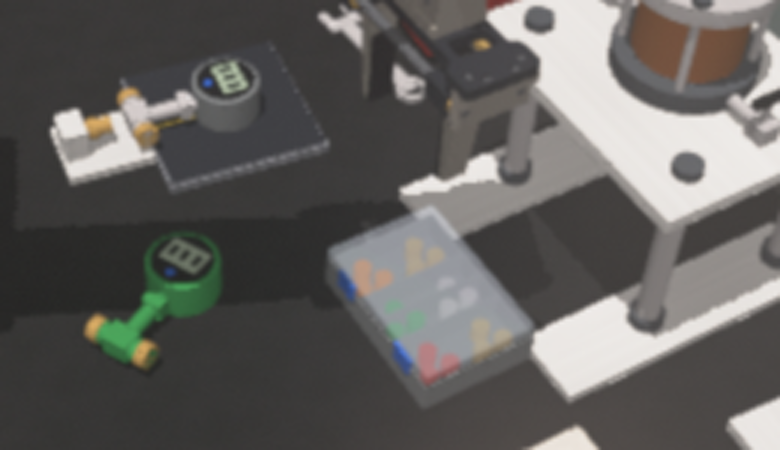

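View pics/scene16.png

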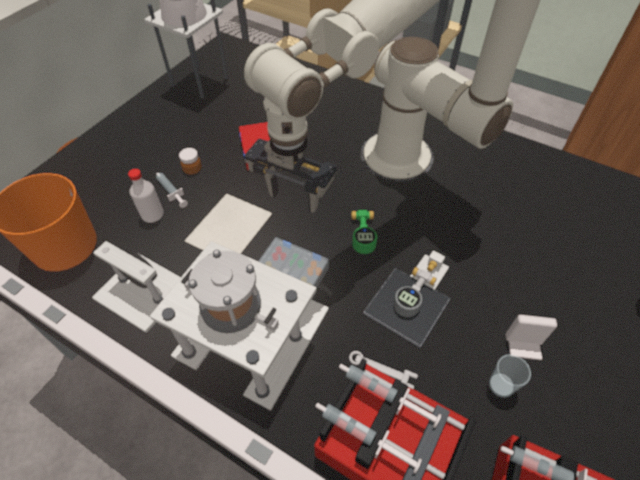

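Run:
```python
from h import *
import pickle
np.set_printoptions(precision=4,suppress=True)
s=pickle.load(open("s16.pkl","rb"));w=cam("wrist",s)
P=[ray(w,p,.045) for p in [(238,190),(413,190),(412,307),(240,305)]];P=np.array(P)[:,:2]
L=[ray(w,p,.012) for p in [(263,320),(387,320),(262,365),(384,365)]]
th=np.radians(3.9);O=np.array([.606,-.0405]);M=np.array([[np.cos(th),np.sin(th)],[-np.sin(th),np.cos(th)]])
Q=(P-O)@M.T;print(Q,Q.mean(0));print([(M@(l[:2]-O)).round(4) for l in L])
for a,b in [(0,1),(3,2)]: d=P[b]-P[a];print(np.degrees(np.arctan2(-d[0],d[1])))
for a,b in [(0,3),(1,2)]: d=P[b]-P[a];print(np.degrees(np.arctan2(d[1],d[0])))
# bar edge direction
for a,b in [(0,2),(1,3)]: d=(L[b]-L[a]);print("bar",np.degrees(np.arctan2(d[1],d[0])))
```

```text
[[-0.1117 -0.0754]
 [-0.1127  0.0773]
 [-0.0041  0.0825]
 [-0.0047 -0.0777]] [-0.0583  0.0017]
[array([ 0.0247, -0.0615]), array([0.0236, 0.0652]), array([ 0.0755, -0.0638]), array([0.0743, 0.0642])]
4.276326199597138
3.6792481095259584
2.6656012944219327
6.636817890356218
bar 1.2653608211546985
bar 2.768476380900478
```

Run:
```python
from station import close_job
print(close_job())
```

```text
the job is handed in; nothing more can be done
None
```

I've handed the job in at about 26.7 s of the 72 s allowed. I slid the case onto the paper, drew the gauge out by its tee, set it on the foam, then slid the case back and pressed it against the foot bars.

- **Gauge:** before lowering, the foam centre measured (0.492, 0.2615) with yaw -3.9°. I released the gauge at (0.492, 0.261), its stem about 4° to the same side, pointing at the brass connector. The last pictures show it face up in the middle of the foam.
- **Case:** the tool stopped at x = 0.486, the spot expected for flush contact, while the force rose from about 5 N to 17 N. The last picture puts the case's centre at x = -58 mm and y = +2 mm in the stand's frame, turned less than about 1° by its long edges. Flush would be x = -55, so that picture disagrees by 3 mm. I put this down to calibration and reading the edges, because the force showed firm contact.
- **Weaker reading:** one short case edge read 2.7° off the stand, but the bar edges in the same picture were off by about as much, so I did not rely on it.
- **Other things:** the gripper was clear of everything at the end. In the pictures the bystanders and the look-alikes appear unmoved. I checked them by eye only.

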